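# Tighten the lathe chuck on a bowl blank

## Task

Turn the lathe's spindle by its handwheel to the next index stop, so that the chuck's key hole points straight up, and let it click in. Take the chuck key (the larger T-handled tool, with the square end) from the tool block, seat it fully in the key hole, turn it clockwise until the jaws are tight on the wooden spigot, then take it out and stand it fully down in a free hole of the tool block, leaving the spindle at its stop. Leave the socket spanner, bowl and gouge as they are.

Things in the scene. Friction and masses are not known exactly. Their poses are not given: they have to be found in the camera images.
- lathe: fixed grey mini wood lathe. Origin on the bench under the spindle axis, in the plane of the key hole. Axis along its y, 185 mm up. Towards +y: headstock (x +-65, y 45 to 165, top z 233 mm; plunger knob at y 80, up to z 261), handwheel. Towards -y: jaws, bowl blank (112 mm across, y -41 to -91), held by the tailstock (y -92 to -296, top z 236 mm). Bed front at x -45 mm.
- handwheel (a point): centre of the handwheel on the spindle's outer end: dark steel disc 100 mm in diameter, 16 mm wide along the axis (lathe y 200 to 216 mm), edges bevelled by 4 mm; 35 mm free between it and the headstock (apart from a 40 mm hub). Turns with the spindle; z points to the same side as the key hole.
- spindle (a joint): spindle angle (rad) about +y of lathe; 0 when the key hole points straight up, positive when it leans away from the robot (lathe +x). A sprung plunger holds it at 12 stops, one every pi/6; it starts at the stop +pi/6. Leaving a stop takes about 14 N at the rim; past half-way it pulls itself into the next stop and stays there.
- key_hole (a point): centre of the mouth of the key hole in the side of the steel scroll chuck (84 mm in diameter), 42 mm from the spindle axis; z points out of the hole. It is a square socket, 15.2 x 15.2 mm, 16 mm deep, in the end of a round 25 mm steel pinion. The pinion may stand at any angle about z, which is not tracked: find it by touch or sight. It turns with some drag (0.12 N m).
- jaw (a joint): travel of a jaw towards the wooden spigot (m): 1.5 mm per radian that the key is turned clockwise seen from above. Tight at 0.0030, where the key stops dead; a moment of 0.3 to 0.6 N m there is enough, and beyond 0.8 N m the key rides over in its socket. Starts at 0.0005 to 0.0025 (0.35 to 1.65 rad to turn; up to 2 rad if the search drags the pinion back), stays where the key leaves it.
- key: loose chuck key, 110 mm tall, about 0.4 kg, upright in a hole of the block. Origin at the centre of its tip, z up the shank. Square steel end 14 x 14 mm, 27 mm long (12.8 mm on the last 1.5 mm), sides parallel to x and y; round 16 mm shank, 20 mm collar below the handle; black-coated steel T-handle 100 mm long (x), 20 mm wide (y), 24 mm high, from 86 to 110 mm above the tip.
- key_grip (a point): centre of the chuck key's T-handle, 98 mm above the tip
- tool_block: fixed wooden block 64 x 150 x 55 mm (x, y, z) on the bench in front of the lathe's tailstock end, origin at the centre of its underside; two upright round holes of 22 mm diameter, 45 mm deep, at y +40 and -40 mm
- hole_a (a point): centre of the mouth of one hole of the tool block, on its top face 55 mm above the bench (y +40 mm in the block)
- hole_b (a point): centre of the mouth of the other hole of the tool block (y -40 mm in the block)
- spanner: loose T-handled socket spanner standing in the other hole, not to be used: round 19 mm end, 11 mm shank, T-handle 70 x 16 x 18 mm along its x, 108 mm tall, origin at the tip
- bowl: bystander: loose finished wooden bowl, 110 mm in diameter, 45 mm high, origin under its centre
- gouge: bystander: loose turning gouge lying on the bench along its y, about 325 mm long, 30 mm thick, origin under its middle
Things that resemble listed ones, but are neither listed nor needed, are in the scene too. Leave any green, pink or white look-alike of the key alone.

How it is judged (in metres and radians):
On the way, in this order (a step that is already met when the one before it is completed fails the run):
1. the spindle is at the stop with the key hole straight up (value of joint spindle between -0.05 and 0.05 rad), for 0.2 s.
2. the jaws are turned tight with the chuck key seated in the key hole (value of joint jaw above 0.0029 m and z of key in the frame of key_hole below -0.012 m and horizontal distance between key and key_hole below 0.005 m), for 0.1 s.
At the end, for the whole second after the job is handed in: jaws tight (jaw above 0.0029); spindle within 0.05 rad of 0; chuck key released, at rest, tilted under 0.15 rad in a block hole, tip over 40 mm below the mouth, within 8 mm of its axis; spanner within 20 mm, and bowl and gouge within 30 mm, of their starts (all of step 1 and value of joint jaw above 0.0029 m and ((horizontal distance between key and hole_a below 0.008 m and z of key in the frame of hole_a below -0.04 m) or (horizontal distance between key and hole_b below 0.008 m and z of key in the frame of hole_b below -0.04 m)) and angle between key's own z axis and vertical below 0.15 rad and linear speed of key below 0.02 m/s and distance of spanner from where it was at the start of the episode below 0.02 m and distance of each of bowl, gouge from where it was at the start of the episode below 0.03 m); the robot touches nothing.
It fails at once if the spanner was pulled out or moved by 40 mm (distance of spanner from where it was at the start of the episode above 0.04 m).
It fails at once if the bowl or gouge was knocked away by 50 mm (distance of any of bowl, gouge from where it was at the start of the episode above 0.05 m).
It also fails if it takes over 72 s, if anything falls off the work surface, if the arm or the gripper's body presses on something with over 40 N, if the wrist force passes 120 N, or if a joint passes its speed limit or range.

## Robot

A 6-joint arm with a two-finger parallel gripper is mounted at the origin on the work surface. World frame = base frame: x ahead of the robot, y to its left, z up, the work surface at z = 0. Lengths are in mm, angles in rad, forces in N, time in s.
With the tool pointing down it reaches from about 400 to 925 mm from the base axis. Payload 12.5 kg.
Tool frame: the origin (TCP) lies midway between the tips of the shut fingers; the grasp point (between the pads) lies 19 mm behind it; z points along the fingers, y is the line along which they close (so a half turn about z gives the same grasp; the last joint's range is limited). The gripper opens to 95 mm and grips with 3 to 60 N. Pads are 20 mm wide; open, the fingers measure 119 mm over their backs; the gripper's body (75 mm by 180 mm) begins 59 mm behind the grasp point.
Start: joints at [1.162, 0.491, 1.559, -0, 1.092, -0.106], TCP at [186.355, 596.591, 191.461] pointing down, gripper open.
Joint ranges: [-3.1, 3.1], [-0.84, 2.19], [0.05, 2.79], [-1.13, 4.28], [0.06, 2.93], [-2.69, 2.69]. Speed limits (rad/s): [2.22, 2.22, 2.79, 3.14, 3.14, 3.14].

## Interface

Orientations are given as [roll, pitch, yaw] about the fixed x, y, z axes, in that order (R = Rz(yaw) Ry(pitch) Rx(roll)).
In Python, from cell import state, read_camera, camera_info, env gives the robot as it stands.
- The arm moves only by the tool move_arm, never from a script. Its argument "commands" is a list of rows, each a list of 3 entries, a list of its own where there are three numbers: the shift along the world's x, y, z in cm, then the turn, a rotation vector about the world's x, y, z in degrees, then the opening, from 0 (shut) to 1 (fully open). A call has 1 to 10 rows; each row shifts and turns the commanded pose from where the row before left it; what a row does not reach is not made up. A row lasts 1/10 s, in which the tool goes at most 50 mm and 8.59 degrees, less where a joint would pass 70% of its speed; a pose out of reach is approached as far as the arm can. A call with a gripper value outside its range is refused whole. The fingers move at their own pace and stop on an object; the grip force is fixed at half the most. Time passes only in rows, so rows that do not move let the fingers close. It gives the time, the measured TCP pose, the force, the opening and the grip force at its end, in the units of the state.
- state(): the state, without advancing time (a new reading comes with each control period).
- read_camera(name): name is "scene" or "top"; returns the picture (420x560x3 uint8, blue, green, red); there is no depth.
- camera_info(name): a dict with "K" (3x3 intrinsics, pixels), "k1" (the pictures are not rectified: a ray, as slopes to the right and down, at radius r is drawn at 1 + k1 r^2 times it, then the intrinsics apply), "cam_to_world" (4x4, takes a point from camera to world coordinates). Camera axes: x right, y down, z forward; pixel columns grow to the right and rows downward; lengths in mm; the calibration is good to about 2 mm. A picture is of the moment at which its call begins. camera_info takes no time and is no camera call.
- env.job_done(): hands the job in; it is judged then, once.
The state is a dict: "t": time; "joints": joint angles; "qvel": joint speeds; "tau": joint torques, N m; "eef_pos": TCP position; "tcp_rot": TCP orientation; "ft_force": force on the tool from outside, world axes, zero at the start; "moment": the same for the moment, N m; "opening": opening from 0.0 (shut) to 1.0 (fully open); "grip_force": force on a finger pad.
Only numpy, scipy, OpenCV 4.12 (cv2) and the standard library are available. Lean on these libraries where they do the work, as an engineer would, in place of code of your own. Each camera call takes 0.05 s, during which the arm holds its last target. There are 200 camera calls.

## Working session

There is one attempt and no reset: what is moved stays moved. The work goes in short steps, Python scripts to look and compute and a tool call to move; the robot and the scene stay as the last step left them, time stands still between calls to the robot, and variables do not carry over. Pictures are saved under pics/ and viewed, at most 10 in all, crops included, and the job is handed in when it is done.

Besides the shell and the picture viewer there is one more tool, called after "Emit:" as a command line: name --argument value ..., lists and objects as JSON in quotes. move_arm: Moves the arm, as the interface text tells. Its arguments: {"type":"object","properties":{"commands":{"type":"array"}},"required":["commands"]}

```bash
mkdir -p pics; ls
python3 - <<'E'
from cell import state, read_camera, camera_info
import cv2,numpy as np
for n in("scene","top"):
    cv2.imwrite(f"pics/{n}0.png",read_camera(n)); c=camera_info(n); print(n,np.array(c["K"]).round(1).tolist(),c["k1"],np.array(c["cam_to_world"]).round(3).tolist())
s=state();print(s)
E
```

```text
pics
scene [[432.9, 0.0, 277.0], [0.0, 432.9, 213.5], [0.0, 0.0, 1.0]] -0.12412689076131343 [[0.749, 0.442, -0.494, 1079.123], [0.663, -0.5, 0.557, -733.684], [-0.0, -0.745, -0.667, 1017.738], [0.0, 0.0, 0.0, 1.0]]
top [[531.6, 0.0, 272.4], [0.0, 531.6, 214.9], [0.0, 0.0, 1.0]] 0.07171144907567877 [[-0.021, -0.991, 0.133, 281.646], [-1.0, 0.021, -0.001, -29.535], [-0.002, -0.133, -0.991, 1465.903], [0.0, 0.0, 0.0, 1.0]]
{'t': 0.1, 'joints': array([ 1.16242327e+00,  4.91498224e-01,  1.55934073e+00,  3.18485113e-06,
        1.09168894e+00, -1.05628218e-01]), 'qvel': array([-0.00040177, -0.00096452, -0.00344489,  0.00053275, -0.00088773,
       -0.00033827]), 'tau': array([ 2.49443648e-03, -6.13620687e+01, -2.58605146e+01,  6.94087031e-02,
        4.69418638e-02, -1.74503816e-05]), 'eef_pos': array([186.24899708, 596.38445133, 190.93730186]), 'tcp_rot': array([-3.14066293e+00, -1.01413020e-04,  2.83884629e+00]), 'ft_force': array([ 0.73081552, -0.14361179,  0.15959694]), 'moment': array([-0.02074485, -0.02335588, -0.02275292]), 'grip_force': 0.0, 'opening': 0.9961224597705179}
```

View pics/scene0.png

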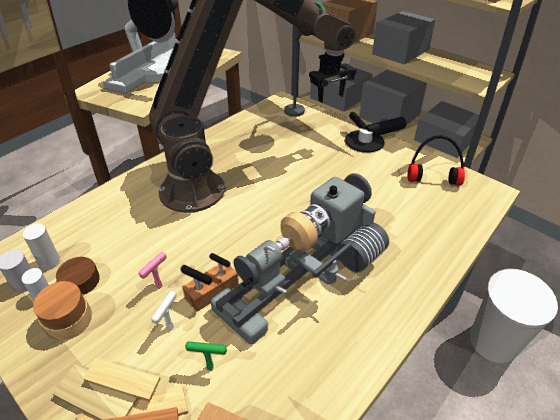

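View pics/top0.png

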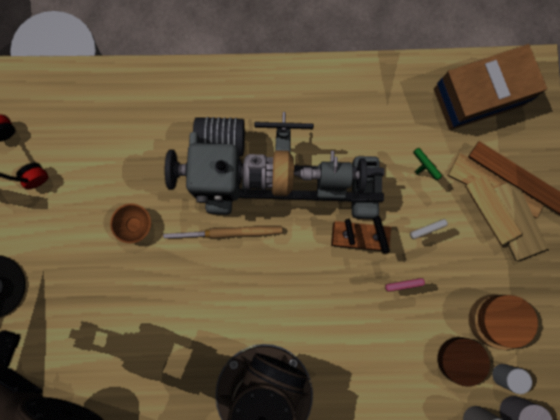

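The top view shows the lathe with the handwheel at (171,169), headstock (213,168), chuck (255,170) and block (363,236). Black T-handles are at (381,236), which is larger, and (349,231), which is smaller. The green (428,163), white (429,229) and pink (405,285) look-alikes are to be ignored. I'll enlarge to confirm.

```bash
cat > h.py <<'E'
from cell import state, read_camera, camera_info
import cv2,numpy as np
np.set_printoptions(suppress=True,precision=2)
def ray(n,u,v):
    c=camera_info(n);K=np.array(c["K"]);M=np.array(c["cam_to_world"]);k=c["k1"]
    d=np.array([(u-K[0,2])/K[0,0],(v-K[1,2])/K[1,1]]);p=d.copy()
    for _ in range(20): p=d/(1+k*(p@p))
    return M[:3,3],M[:3,:3]@np.array([p[0],p[1],1])
def at(n,u,v,z):
    o,d=ray(n,u,v);return o+d*(z-o[2])/d[2]
def proj(n,P):
    c=camera_info(n);K=np.array(c["K"]);M=np.array(c["cam_to_world"])
    q=M[:3,:3].T@(np.array(P,float)-M[:3,3]);p=q[:2]/q[2];p=p*(1+c["k1"]*(p@p));return K[:2,:2]@p+K[:2,2]
def crop(im,x,y,w,h,s): return cv2.resize(im[y:y+h,x:x+w],None,fx=s,fy=s,interpolation=cv2.INTER_CUBIC)
E
python3 - <<'E'
from h import *
t=cv2.imread("pics/top0.png");s=cv2.imread("pics/scene0.png")
t2=cv2.convertScaleAbs(t,alpha=1.6)
a=crop(t2,325,200,80,60,5); b=crop(t2,160,140,160,60,5)
c=crop(s,170,240,80,60,5)
out=np.zeros((600,800,3),np.uint8);out[:300,:400]=a;out[:300,400:]=c;out[300:]=b
cv2.imwrite("pics/c1.png",out)
E
```

```text
(no output)
```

View pics/c1.png

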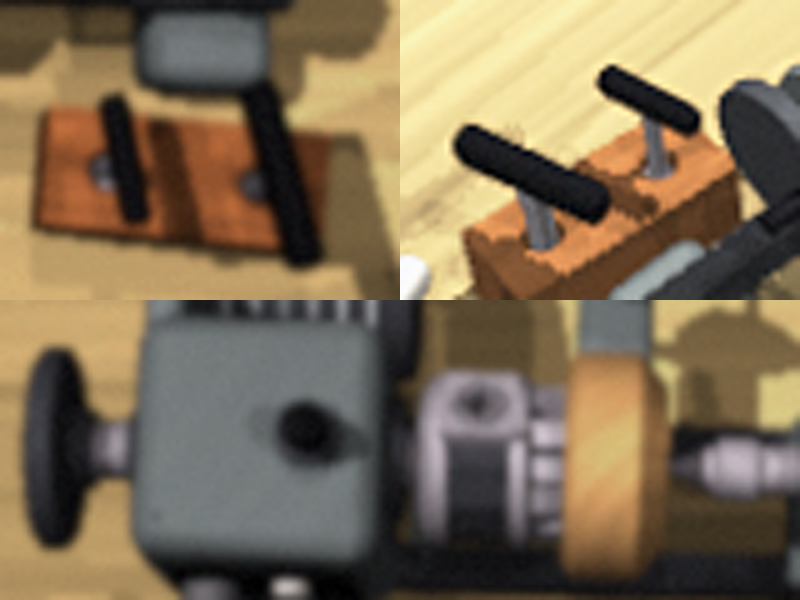

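The crops confirm it. The key is the larger black handle, ends at top-image (377.4,218) and (386,251.6). The smaller T at (350,232) is the spanner. The key hole is at (256,160), leaning away. The handwheel spans u 165–178, v 149–190.

Run:
```python
from h import *
T=lambda u,v,z:at("top",u,v,z)
print("key ends",T(377.4,218,115),T(386,251.6,115)); print("ctr",T(381.6,235,115))
print("span",T(348,220.4,112),T(352,243,112))
print("block corners",[T(325+x/5,200+y/5,55)[:2] for x,y in((45,107),(37,228),(330,130),(300,262))])
print("keyhole",T(256,160,221.4))
print("wheel",T(171.3,169.5,185),T(167,149.4,185),T(167,189.6,185))
print("knob",T(160+305/5,140+130/5,255))
print("headstock top edges L R T B",T(189.5,168,233),T(236,168,233),T(213,144.5,233),T(213,193,233))
print("bowl blank edges",T(273,170,185),T(292,170,185),T(282,150,185),T(282,195,185))
print("tail tip",T(301,173,185),T(330,174,185))
print("scene: wheel",)
# scene key ends: crop offset 170,240 /5
for a in((465,140),(598,208)): print(at("scene",170+(a[0]-400)/5,240+a[1]/5,108))
print("gouge",T(165,236,15),T(284,231,15),"bowl",T(131,224,40))
```

```text
key ends [ 448.74 -298.97  115.  ] [ 362.65 -316.48  115.  ]
ctr [ 404.99 -307.5   115.  ]
span [ 444.49 -224.36  112.  ] [ 386.34 -232.17  112.  ]
block corners [array([ 449.43, -195.19]), array([ 384.88, -188.57]), array([ 433.98, -345.86]), array([ 364.19, -326.49])]
keyhole [581.49   5.55 221.4 ]
wheel [570.54 214.54 185.  ] [621.2  225.15 185.  ] [520.71 224.85 185.  ]
knob [560.8   86.15 255.  ]
headstock top edges L R T B [562.51 162.59 233.  ] [560.33  52.85 233.  ] [618.39 106.74 233.  ] [501.47 107.61 233.  ]
bowl blank edges [564.28 -34.76 185.  ] [563.28 -81.43 185.  ] [614.11 -58.03 185.  ] [501.56 -55.43 185.  ]
tail tip [ 555.29 -103.33  185.  ] [ 551.22 -174.31  185.  ]
scene: wheel
[ 360.59 -317.18  108.  ]
[ 452.04 -299.96  108.  ]
gouge [423.81 263.37  15.  ] [430.56 -62.03  15.  ] bowl [455.76 349.32  40.  ]
```

Emit:
move_arm --commands '[[[2.7, -2.7, 1.5], [0, 0, 1.45], 0.4], [[2.7, -2.7, 1.5], [0, 0, 1.45], 0.4], [[2.7, -2.7, 1.5], [0, 0, 1.45], 0.4], [[2.7, -2.7, 1.5], [0, 0, 1.45], 0.4], [[2.7, -2.7, 1.5], [0, 0, 1.45], 0.4], [[2.7, -2.7, 1.5], [0, 0, 1.45], 0.4], [[2.7, -2.7, 1.0], [0, 0, 1.45], 0.4], [[2.7, -2.7, 1.0], [0, 0, 1.45], 0.4], [[2.7, -2.7, 0], [0, 0, 1.45], 0.4], [[2.7, -2.7, 0], [0, 0, 1.45], 0.4]]'

```text
t: 1.1
eef_pos: [457.2, 325.3, 301.6]
tcp_rot: [3.141, 0.0, 3.093]
ft_force: [-0.4, -0.2, 0.3]
opening: 0.402
grip_force: 0.0
```

Emit:
move_arm --commands '[[[2.85, -2.8, 0], [0, 0, 0], 0.4], [[2.85, -2.8, 0], [0, 0, 0], 0.4], [[2.85, -2.8, 0], [0, 0, 0], 0.4], [[2.85, -2.8, 0], [0, 0, 0], 0.4], [[0, 0, 0], [0, 0, 0], 0.4], [[0, 0, 0], [0, 0, 0], 0.4]]'

```text
t: 1.7
eef_pos: [570.5, 214.0, 300.8]
tcp_rot: [-3.141, -0.001, 3.09]
ft_force: [-0.0, 0.6, 0.1]
opening: 0.402
grip_force: 0.0
```

Emit:
move_arm --commands '[[[0, 0, -3], [0, 0, 0], 0.4], [[0, 0, -3], [0, 0, 0], 0.4], [[0, 0, -1.5], [0, 0, 0], 0.4], [[0, 0, -1], [0, 0, 0], 0.4], [[0, 0, -0.5], [0, 0, 0], 0.4], [[0, 0, 0], [0, 0, 0], 0.3]]'

```text
t: 2.3
eef_pos: [570.1, 215.0, 211.5]
tcp_rot: [3.142, -0.0, 3.093]
ft_force: [-0.2, 0.2, 0.5]
opening: 0.365
grip_force: 0.0
```

Emit:
move_arm --commands '[[[0, 0, 0], [0, 0, 0], 0.2], [[0, 0, 0], [0, 0, 0], 0.1], [[0, 0, 0], [0, 0, 0], 0.0], [[0, 0, 0], [0, 0, 0], 0.0], [[0, 0, 0], [0, 0, 0], 0.0]]'

```text
t: 2.8
eef_pos: [570.5, 214.4, 211.9]
tcp_rot: [3.142, 0.001, 3.092]
ft_force: [1.3, -1.0, 3.2]
opening: 0.012
grip_force: 1.3
```

Run:
```python
from h import *
t=read_camera("top");s=read_camera("scene");print(state()["opening"],state()["grip_force"],state()["ft_force"])
a=crop(cv2.convertScaleAbs(t,alpha=1.6),150,130,80,60,6)[:,:400]
b=crop(s,310,140,100,75,6)
print(proj("top",[570,214,211]),proj("scene",[570,214,211]))
out=np.zeros((450,1000,3),np.uint8);out[:360,:400]=a;out[:,400:]=b
cv2.imwrite("pics/c2.png",cv2.resize(out,(800,360)))
```

```text
0.0030368385409924436 1.7347231321593881 [-0.54 -1.63  3.82]
[169.46 167.36] [357.9  181.47]
```

View pics/c2.png

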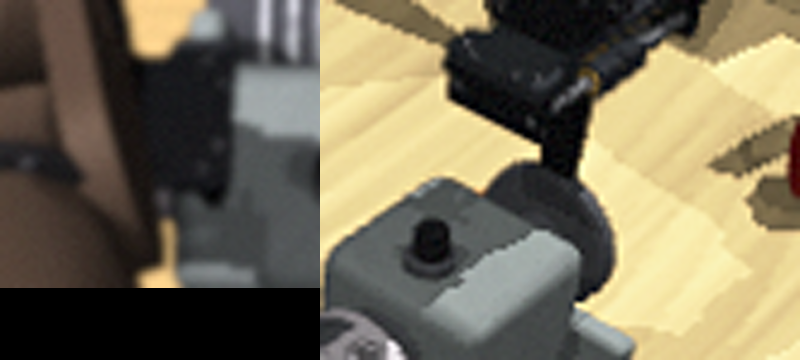

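The scene view shows the fingers shut outboard of the wheel, because the rim hides the tips. The wheel rim top is at crop (535,160), its right edge at (612,250) and its bottom near (580,300). The real wheel must lie at lower y, so I'll fit the model silhouette.

Run:
```python
from h import *
a=np.linspace(0,2*np.pi,73)
def sil(n,ox,oy,yaw=-.049):
    c,s=np.cos(yaw),np.sin(yaw);P=[]
    for ly,r in((200,46),(204,50),(212,50),(216,46)):
        for t in a:
            lx=r*np.sin(t);P.append(proj(n,[ox+c*lx-s*ly,oy+s*lx+c*ly,185+r*np.cos(t)]))
    return np.array(P)
im=cv2.imread("pics/scene0.png");tp=cv2.imread("pics/top0.png")
out=[]
for oy in(-8,0,8):
    p=sil("scene",559,oy);q=sil("top",559,oy)
    print(oy,"scene L,T,R,B",p[:,0].min(),p[:,1].min(),p[:,0].max(),p[:,1].max(),"top",q[:,0].min(),q[:,1].min(),q[:,0].max(),q[:,1].max())
b=crop(im,330,160,60,55,7)
c=crop(cv2.convertScaleAbs(tp,alpha=1.6),155,140,50,60,7)[:385]
cv2.imwrite("pics/c3.png",np.hstack([b,c]))
```

```text
-8 scene L,T,R,B 340.4229314801963 174.90301868860573 368.3180866915573 205.12635124159024 top 170.34200212733225 149.30749079043812 183.89814830740158 190.38266477075064
0 scene L,T,R,B 341.88797891611233 173.73511236029387 369.7381340124955 203.87558555733574 top 166.9426426407658 149.36511342182132 180.73404659385324 190.44672732175871
8 scene L,T,R,B 343.34262779432873 172.57545310210958 371.1474345924053 202.6335570510131 top 163.54142507855514 149.42240485548405 177.5685351180793 190.5106817693528
```

View pics/c3.png

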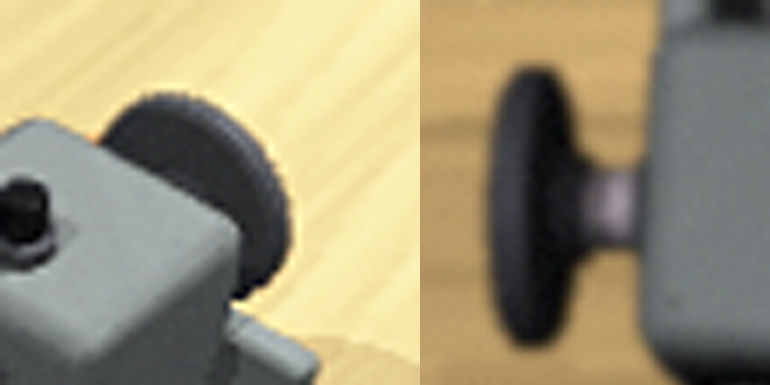

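Run:
```python
from h import *
s=read_camera("scene");s0=cv2.imread("pics/scene0.png");st=state();print(st["opening"],st["grip_force"],st["eef_pos"],st["moment"])
d=(cv2.absdiff(s,s0).max(2)>40)
for v in range(158,192,2):
    print(v,''.join('#' if x else '.' for x in d[v,335:385]))
for z in(250,240,235,230,211): print(z,proj("scene",[570,214,z]))
for dx in(-10,10):print(dx,proj("scene",[570+dx,214,240]))
for dy in(-12,12):print(dy,proj("scene",[570,214+dy,240]))
```

```text
0.0035596943553116074 1.9420198026432445 [570.56 214.49 211.82] [-0.3  -0.    0.03]
158 .####################################.............
160 .#################################................
162 ....############################..................
164 ........########################..................
166 ............###################...................
168 ................###############...................
170 ....................##########....................
172 .....................#########....................
174 ..................###########.....................
176 ......................#.#####.....................
178 #####......................###....................
180 #########.........................................
182 ############......................................
184 ################..................................
186 .###################..............................
188 ..#################...............................
190 ..##############..................................
250 [359.47 171.17]
240 [359.06 173.85]
235 [358.86 175.18]
230 [358.66 176.5 ]
211 [357.9  181.47]
-10 [356.29 172.53]
10 [361.84 175.18]
-12 [356.86 175.63]
12 [361.23 172.09]
```

Run:
```python
from h import *
s=cv2.imread("pics/scene0.png");n=read_camera("scene")
f=lambda i:cv2.convertScaleAbs(crop(i,335,150,44,60,9),alpha=1.8,beta=20)
cv2.imwrite("pics/c4.png",np.hstack([f(s),f(n)]))
```

```text
(no output)
```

View pics/c4.png

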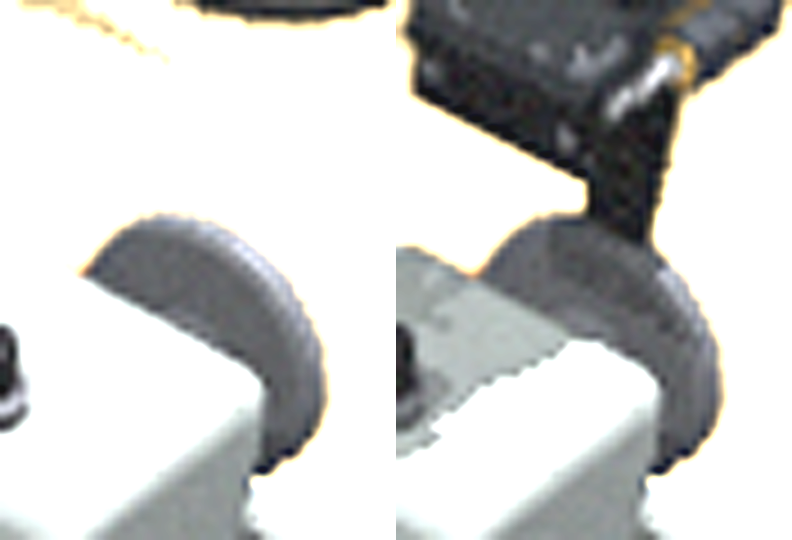

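Run:
```python
from h import *
for z in(289,313):
  for x,y in((607,124),(533,124),(607,304),(607,214)): print(z,x,y,proj("scene",[x,y,z]))
s=state();print(s["tau"],s["joints"])
```

```text
289 607 124 [354.55 179.41]
289 533 124 [332.99 168.93]
289 607 304 [387.51 152.55]
289 607 214 [371.77 165.39]
313 607 124 [355.56 172.45]
313 533 124 [333.69 162.04]
313 607 304 [388.79 145.87]
313 607 214 [372.94 158.56]
[  1.03 -56.24 -24.95   0.43  -0.02  -0.01] [ 0.25  0.45  1.57 -0.    1.12 -1.27]
```

Emit:
move_arm --commands '[[[0, 0, 0.2], [0, 0, 0], 0], [[0, 0, 0.2], [0, 0, 0], 0]]'

```text
t: 3.2
eef_pos: [570.2, 214.7, 215.3]
tcp_rot: [3.141, -0.001, 3.092]
ft_force: [0.1, 0.9, -0.3]
opening: 0.002
grip_force: 0.0
```

Emit:
move_arm --commands '[[[0, 0.3, 0], [0, 0, 0], 0], [[0, 0, 0], [0, 0, 0], 0]]'

```text
t: 3.4
eef_pos: [570.3, 218.0, 215.4]
tcp_rot: [3.141, -0.0, 3.092]
ft_force: [-0.0, 1.2, -0.0]
opening: 0.006
grip_force: 0.0
```

Evidence: lifting 4 mm freed the contact, and the palm matches z≈313 rather than 289. So the shut tips were resting on the rim top, about 23 mm higher than the reported TCP. I'll open and go deeper, watching the force.

Emit:
move_arm --commands '[[[0, -0.3, 0.5], [0, 0, 0], 0.4], [[0, 0, 0], [0, 0, 0], 0.4], [[0, 0, 0], [0, 0, 0], 0.4], [[0, 0, 0], [0, 0, 0], 0.4]]'

```text
t: 3.8
eef_pos: [570.3, 214.5, 220.5]
tcp_rot: [3.142, -0.0, 3.092]
ft_force: [0.0, -0.1, 0.1]
opening: 0.286
grip_force: 0.0
```

Emit:
move_arm --commands '[[[0, 0, -1], [0, 0, 0], 0.4], [[0, 0, -0.5], [0, 0, 0], 0.4], [[0, 0, -0.5], [0, 0, 0], 0.4], [[0, 0, -0.5], [0, 0, 0], 0.4], [[0, 0, 0], [0, 0, 0], 0.4]]'

```text
t: 4.3
eef_pos: [570.1, 214.5, 194.5]
tcp_rot: [-3.141, -0.001, 3.092]
ft_force: [-0.1, 0.6, -0.1]
opening: 0.399
grip_force: 0.0
```

Emit:
move_arm --commands '[[[0, 0, 0], [0, 0, 0], 0.2], [[0, 0, 0], [0, 0, 0], 0], [[0, 0, 0], [0, 0, 0], 0], [[0, 0, 0], [0, 0, 0], 0], [[0, 0, 0], [0, 0, 0], 0]]'

```text
t: 4.8
eef_pos: [570.4, 213.7, 195.7]
tcp_rot: [-3.14, 0.0, 3.092]
ft_force: [-0.1, -6.5, 1.0]
opening: 0.164
grip_force: 30.0
```

Emit:
move_arm --commands '[[[-0.35, 0.02, -0.01], [0, 0, 0], 0], [[-0.34, 0.02, -0.05], [0, 0, 0], 0], [[-0.34, 0.02, -0.08], [0, 0, 0], 0], [[-0.34, 0.02, -0.1], [0, 0, 0], 0]]'

```text
t: 5.2
eef_pos: [562.1, 214.2, 195.2]
tcp_rot: [3.141, 0.013, 3.092]
ft_force: [21.7, -10.2, 5.1]
opening: 0.16
grip_force: 30.0
```

Emit:
move_arm --commands '[[[-0.32, 0.02, -0.13], [0, 0, 0], 0], [[-0.31, 0.02, -0.16], [0, 0, 0], 0], [[0, 0, 0], [0, 0, 0], 0], [[0, 0, 0], [0, 0, 0], 0]]'

```text
t: 5.6
eef_pos: [552.3, 214.7, 192.5]
tcp_rot: [-3.141, 0.006, 3.092]
ft_force: [0.1, -7.8, 12.0]
opening: 0.162
grip_force: 30.0
```

Emit:
move_arm --commands '[[[0, 0, 0], [0, 0, 0], 0.4], [[0, 0, 0], [0, 0, 0], 0.4], [[0, 0, 0], [0, 0, 0], 0.4], [[0, 0, 2], [0, 0, 0], 0.4], [[0, 0, 3], [0, 0, 0], 0.4], [[0, 0, 4], [0, 0, 0], 0.4], [[-1, -4, 2], [0, 0, 1.4], 0.5], [[-1, -4, 0], [0, 0, 1.4], 0.5], [[-1, -4, 0], [0, 0, 1.4], 0.5], [[-1, -4, 0], [0, 0, 1.4], 0.5]]'

```text
t: 6.6
eef_pos: [509.6, 54.7, 300.1]
tcp_rot: [3.141, -0.0, -3.092]
ft_force: [-0.1, 0.5, -0.6]
opening: 0.5
grip_force: 0.0
```

Emit:
move_arm --commands '[[[-1, -4, 0], [0, 0, 1.4], 0.5], [[-1, -4, 0], [0, 0, 1.4], 0.5], [[-1, -4, 0], [0, 0, 1.4], 0.5], [[-1, -4, 0], [0, 0, 1.4], 0.5], [[-1, -4, 0], [0, 0, 1.4], 0.5], [[-1, -4, 0], [0, 0, 1.2], 0.5], [[-1, -4, 0], [0, 0, 0], 0.5], [[-1, -4, 0], [0, 0, 0], 0.5], [[-1, -2, 0], [0, 0, 0], 0.5], [[-1, 0, 0], [0, 0, 0], 0.5]]'

```text
t: 7.6
eef_pos: [409.7, -286.0, 299.5]
tcp_rot: [3.141, -0.001, -2.953]
ft_force: [-0.8, 0.8, 0.5]
opening: 0.5
grip_force: 0.0
```

Run:
```python
from h import *
t=read_camera("top");s=read_camera("scene")
cv2.imwrite("pics/top1.png",t);cv2.imwrite("pics/scene1.png",s)
st=state();p=st["eef_pos"];print(p,st["tcp_rot"],st["joints"])
print("top proj",proj("top",p),"scene proj tip",proj("scene",p),proj("scene",p+[0,0,23]))
a=crop(cv2.convertScaleAbs(t,alpha=1.8),235,145,50,50,8); b=crop(s,298,200,50,50,8)
u,v=proj("scene",p).astype(int)
d=crop(s,u-50,v-25,100,25+25,8)[:200]
out=np.zeros((600,800,3),np.uint8);out[:400,:400]=a;out[:400,400:]=b;
out[400:]=cv2.resize(s[max(v-25,0):v+25,u-100:u+100],(800,200))
cv2.imwrite("pics/c5.png",out);print(u,v)
```

```text
[ 409.44 -283.76  299.98] [ 3.14 -0.   -2.95] [-0.74  0.21  1.7   0.    1.24 -2.5 ]
top proj [387.67 225.2 ] scene proj tip [194.63 218.98] [193.43 211.99]
194 218
```

View pics/c5.png

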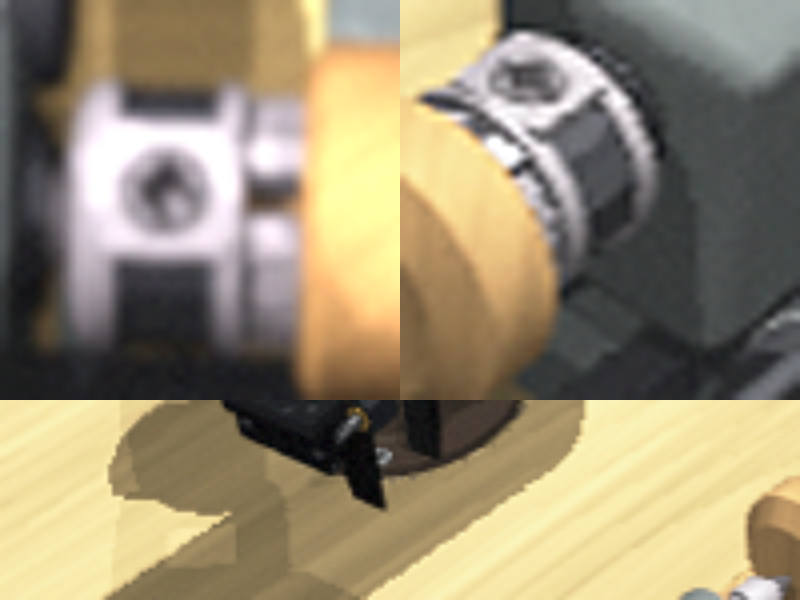

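Spindle now has the key hole pointing up: pinion centre at top (255.6,168.8) and scene (314,209.8). Fingertips are at scene (190,220) and (204,207), again about 20 mm above the reported TCP. Next is the key grip.

Run:
```python
from h import *
print("hole top",at("top",255.6,168.75,227),"scene",at("scene",314,209.75,227))
for z in(50,120,200): print(z,at("top",370,203,z),at("top",366,215,z))
s=state();print(s["eef_pos"])
```

```text
hole top [558.91   6.71 227.  ] scene [560.17   6.11 227.  ]
50 [ 497.81 -294.06   50.  ] [ 465.52 -281.93   50.  ]
120 [ 487.12 -280.98  120.  ] [ 456.43 -269.45  120.  ]
200 [ 474.91 -266.03  200.  ] [ 446.04 -255.19  200.  ]
[ 409.44 -283.76  299.98]
```

Emit:
move_arm --commands '[[[-0.4, -2.3, -3], [0, 0, 0], 0.5], [[0, 0, -3], [0, 0, 0], 0.5], [[0, 0, -3], [0, 0, 0], 0.5], [[0, 0, -3], [0, 0, 0], 0.5], [[0, 0, 0], [0, 0, 0], 0.5]]'

```text
t: 8.2
eef_pos: [405.7, -304.9, 177.5]
tcp_rot: [3.137, -0.003, -2.949]
ft_force: [0.8, 0.1, 0.6]
opening: 0.5
grip_force: 0.0
```

Emit:
move_arm --commands '[[[0, -0.2, -3], [0, 0, 0], 0.5], [[0, 0, -2], [0, 0, 0], 0.5], [[0, 0, -1.5], [0, 0, 0], 0.5], [[0, 0, -1.5], [0, 0, 0], 0.5], [[0, 0, -1.5], [0, 0, 0], 0.5], [[0, 0, -1], [0, 0, 0], 0.5], [[0, 0, 0], [0, 0, 0], 0.5]]'

```text
t: 8.9
eef_pos: [406.7, -308.7, 75.2]
tcp_rot: [3.141, -0.0, -2.95]
ft_force: [-0.2, -0.1, 0.3]
opening: 0.5
grip_force: 0.0
```

Emit:
move_arm --commands '[[[0, 0, 0], [0, 0, 0], 0.3], [[0, 0, 0], [0, 0, 0], 0.1], [[0, 0, 0], [0, 0, 0], 0], [[0, 0, 0], [0, 0, 0], 0], [[0, 0, 0], [0, 0, 0], 0]]'

```text
t: 9.4
eef_pos: [406.4, -309.3, 75.6]
tcp_rot: [-3.141, 0.0, -2.95]
ft_force: [-0.1, 1.0, 3.7]
opening: 0.212
grip_force: 29.9
```

Emit:
move_arm --commands '[[[0, 0, 1], [0, 0, 0], 0], [[0, 0, 1], [0, 0, 0], 0], [[0, 0, 1.5], [0, 0, 0], 0], [[0, 0, 2], [0, 0, 0], 0], [[0, 0, 3], [0, 0, 0], 0], [[0, 0, 4], [0, 0, 0], 0], [[0, 0, 4], [0, 0, 0], 0], [[0, 0, 4], [0, 0, 0], 0], [[0, 0, 4], [0, 0, 0], 0], [[0, 0, 0], [0, 0, 0], 0]]'

```text
t: 10.4
eef_pos: [407.2, -310.0, 325.9]
tcp_rot: [-3.134, 0.005, -2.95]
ft_force: [0.6, -0.5, -3.9]
opening: 0.21
grip_force: 29.9
```

Run:
```python
from h import *
s=read_camera("scene");st=state();p=st["eef_pos"];print(p,st["tcp_rot"],st["ft_force"],st["moment"],st["opening"],st["joints"])
u,v=proj("scene",p).astype(int);print(u,v,proj("scene",p+[0,0,19-98]),proj("scene",p+[0,0,42-98]))
x0,y0=u-50,v-45
cv2.imwrite("pics/c6.png",crop(s,x0,y0,100,85,7));print(x0,y0)
```

```text
[ 406.55 -309.37  322.76] [-3.14  0.   -2.95] [-0.78  0.08 -4.63] [ 0.07  0.03 -0.01] 0.2092656191520522 [-0.78  0.21  1.64  0.    1.29 -2.54]
184 216 [189.   240.02] [187.73 233.51]
134 171
```

View pics/c6.png

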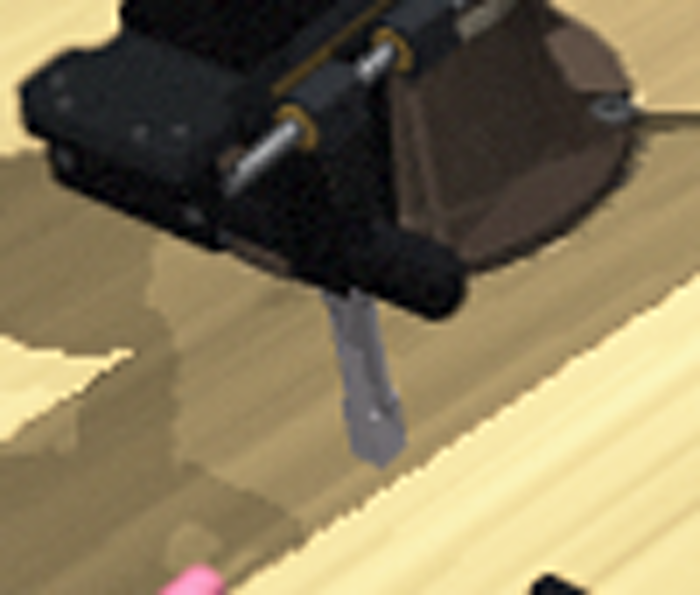

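The key is held upright, with its tip at scene (188.3,236). From the hole bottom, tip z = TCP z − 65.6, so mouth contact should come at TCP z≈292.6 and full seating at about 276.6. Next is over to the chuck.

Emit:
move_arm --commands '[[[0.5, 1, 1], [0, 0, 0], 0], [[1.6, 3.3, 0], [0, 0, 0], 0], [[1.6, 3.3, 0], [0, 0, 0], 0], [[1.6, 3.3, 0], [0, 0, 0], 0], [[1.6, 3.3, 0], [0, 0, 0], 0], [[1.6, 3.3, 0], [0, 0, 0], 0], [[1.6, 3.3, 0], [0, 0, 0], 0], [[1.6, 3.3, 0], [0, 0, 0], 0], [[1.6, 3.3, 0], [0, 0, 0], 0], [[1.6, 3.3, 0], [0, 0, 0], 0]]'

```text
t: 11.45
eef_pos: [555.2, 0.1, 329.2]
tcp_rot: [3.141, -0.002, -2.95]
ft_force: [0.8, -0.3, -4.0]
opening: 0.209
grip_force: 29.9
```

Emit:
move_arm --commands '[[[0.45, 0.9, 0], [0, 0, 0], 0], [[0, 0, 0], [0, 0, 0], 0], [[0, 0, 0], [0, 0, 0], 0]]'

```text
t: 11.75
eef_pos: [559.3, 6.5, 329.6]
tcp_rot: [3.141, -0.002, -2.95]
ft_force: [0.3, -0.7, -3.7]
opening: 0.209
grip_force: 29.9
```

Emit:
move_arm --commands '[[[0, 0, -1.5], [0, 0, 0], 0], [[0, 0, -1], [0, 0, 0], 0], [[0, 0, -0.7], [0, 0, 0], 0], [[0, 0, 0], [0, 0, 0], 0], [[0, 0, 0], [0, 0, 0], 0]]'

```text
t: 12.25
eef_pos: [559.9, 6.4, 298.4]
tcp_rot: [-3.142, 0.0, -2.951]
ft_force: [0.7, 0.8, -3.2]
opening: 0.207
grip_force: 29.9
```

Run:
```python
from h import *
s=read_camera("scene");s1=cv2.imread("pics/scene1.png");p=state()["eef_pos"];print(p,state()["ft_force"],state()["moment"])
print("tip proj",proj("scene",p+[0,0,-65.6]),"hole",proj("scene",[559.5,6.4,227]))
cv2.imwrite("pics/scene2.png",s)
f=lambda i:crop(i,294,185,40,40,10)
cv2.imwrite("pics/c7.png",np.hstack([f(s1),f(s)]))
```

```text
[559.99   6.54 298.65] [ 0.29  0.17 -2.9 ] [ 0.05 -0.03  0.04]
tip proj [314.17 208.  ] hole [313.87 209.59]
```

View pics/c7.png

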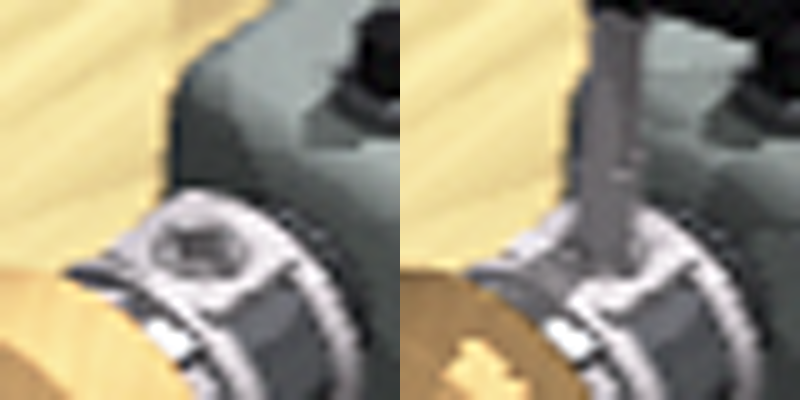

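Left crop: pinion centre at (198,248). Right crop: key end centred at about (606,240), so the key is about 0.8 px to the right, roughly 2 mm along camera right. I'll correct that and feel down.

Emit:
move_arm --commands '[[[-0.14, -0.12, -0.3], [0, 0, 0], 0], [[0, 0, -0.2], [0, 0, 0], 0], [[0, 0, -0.1], [0, 0, 0], 0], [[0, 0, 0], [0, 0, 0], 0]]'

```text
t: 12.7
eef_pos: [558.5, 5.6, 292.4]
tcp_rot: [-3.141, 0.0, -2.95]
ft_force: [-0.3, -0.4, -0.6]
opening: 0.208
grip_force: 29.9
```

Emit:
move_arm --commands '[[[0, 0, -0.1], [0, 0, 0], 0], [[0, 0, 0], [0, 0, 0], 0]]'

```text
t: 12.9
eef_pos: [558.7, 5.6, 292.0]
tcp_rot: [-3.141, 0.001, -2.95]
ft_force: [-0.8, -0.5, 5.6]
opening: 0.205
grip_force: 30.0
```

Emit:
move_arm --commands '[[[0, 0, -0.1], [0, 0, 0], 0], [[0, 0, 0], [0, 0, 0], 0]]'

```text
t: 13.1
eef_pos: [558.9, 5.6, 291.7]
tcp_rot: [-3.141, 0.002, -2.95]
ft_force: [-1.8, -0.3, 9.1]
opening: 0.209
grip_force: 30.0
```

Emit:
move_arm --commands '[[[0, 0, 0], [0, 0, -5], 0], [[0, 0, 0], [0, 0, -5], 0], [[0, 0, 0], [0, 0, -5], 0]]'

```text
t: 13.4
eef_pos: [559.2, 5.4, 291.7]
tcp_rot: [-3.141, 0.003, 3.067]
ft_force: [-0.6, -0.1, 8.5]
opening: 0.21
grip_force: 30.0
```

Emit:
move_arm --commands '[[[0, 0, 0], [0, 0, -5], 0], [[0, 0, 0], [0, 0, -5], 0], [[0, 0, 0], [0, 0, -5], 0]]'

```text
t: 13.7
eef_pos: [559.2, 5.4, 291.6]
tcp_rot: [3.141, 0.003, 2.806]
ft_force: [-0.5, -1.4, 7.7]
opening: 0.21
grip_force: 30.0
```

Emit:
move_arm --commands '[[[0, 0, 0], [0, 0, -5], 0], [[0, 0, 0], [0, 0, -5], 0], [[0, 0, 0], [0, 0, -5], 0]]'

```text
t: 14.0
eef_pos: [559.0, 5.4, 291.4]
tcp_rot: [3.141, 0.002, 2.544]
ft_force: [-1.7, -0.6, 6.5]
opening: 0.211
grip_force: 30.0
```

Emit:
move_arm --commands '[[[0, 0, 0], [0, 0, -5], 0], [[0, 0, 0], [0, 0, -5], 0], [[0, 0, 0], [0, 0, -5], 0]]'

```text
t: 14.3
eef_pos: [558.8, 5.3, 290.6]
tcp_rot: [3.141, 0.001, 2.282]
ft_force: [-0.2, -2.2, 1.0]
opening: 0.208
grip_force: 30.0
```

Emit:
move_arm --commands '[[[0, 0, 0], [0, 0, -5], 0], [[0, 0, 0], [0, 0, -5], 0], [[0, 0, 0], [0, 0, -5], 0]]'

```text
t: 14.6
eef_pos: [558.8, 5.3, 290.1]
tcp_rot: [3.141, 0.001, 2.02]
ft_force: [0.8, -1.6, -2.3]
opening: 0.208
grip_force: 30.0
```

It dropped in. Pressing down.

Emit:
move_arm --commands '[[[0, 0, -0.15], [0, 0, 0], 0], [[0, 0, -0.15], [0, 0, 0], 0], [[0, 0, 0], [0, 0, 0], 0]]'

```text
t: 14.9
eef_pos: [558.7, 5.4, 287.0]
tcp_rot: [3.141, 0.001, 2.026]
ft_force: [2.0, -2.5, -2.5]
opening: 0.21
grip_force: 30.0
```

```bash
python3 -c "
from h import *
s=state();print(s['eef_pos'],s['ft_force'],s['moment'],s['tcp_rot'])"
```

```text
[558.72   5.42 287.05] [ 1.99 -2.52 -2.49] [-0.68 -0.64  0.06] [3.14 0.   2.03]
```

Emit:
move_arm --commands '[[[0, 0, -0.2], [0, 0, 0], 0], [[0, 0, -0.2], [0, 0, 0], 0], [[0, 0, -0.2], [0, 0, 0], 0], [[0, 0, 0], [0, 0, 0], 0]]'

```text
t: 15.3
eef_pos: [558.7, 5.5, 281.2]
tcp_rot: [3.141, 0.001, 2.024]
ft_force: [3.3, -3.5, 1.6]
opening: 0.204
grip_force: 30.0
```

Emit:
move_arm --commands '[[[0, 0, -0.2], [0, 0, 0], 0], [[0, 0, -0.15], [0, 0, 0], 0], [[0, 0, -0.1], [0, 0, 0], 0], [[0, 0, -0.05], [0, 0, 0], 0], [[0, 0, 0], [0, 0, 0], 0]]'

```text
t: 15.8
eef_pos: [558.8, 5.5, 276.8]
tcp_rot: [3.14, 0.001, 2.024]
ft_force: [1.6, -3.7, 7.1]
opening: 0.209
grip_force: 30.0
```

```bash
python3 -c "
from h import *
s=state();print(s['eef_pos'],s['ft_force'],s['moment'],s['tcp_rot'])"
```

```text
[558.8    5.48 276.78] [ 1.65 -3.66  7.07] [-0.97 -0.58  0.07] [3.14 0.   2.02]
```

Emit:
move_arm --commands '[[[0.02, -0.05, 0.03], [0, 0, -4], 0], [[0, 0, 0], [0, 0, -4], 0], [[0, 0, 0], [0, 0, -4], 0], [[0, 0, 0], [0, 0, -4], 0]]'

```text
t: 16.2
eef_pos: [558.8, 5.2, 276.8]
tcp_rot: [3.141, -0.0, 1.742]
ft_force: [1.1, -1.7, 5.3]
opening: 0.208
grip_force: 30.0
```

```bash
echo "from h import *
s=state();print(s['eef_pos'],s['ft_force'],s['moment'],s['tcp_rot'],s['opening'])">m.py; python3 m.py
```

```text
[558.76   5.23 276.83] [ 1.11 -1.68  5.35] [-0.68 -0.43  0.12] [ 3.14 -0.    1.74] 0.2075790726790568
```

Emit:
move_arm --commands '[[[0, 0, 0], [0, 0, -4], 0], [[0, 0, 0], [0, 0, -4], 0]]'

```text
t: 16.4
eef_pos: [558.7, 5.2, 276.8]
tcp_rot: [3.141, -0.0, 1.602]
ft_force: [1.6, -2.0, 5.7]
opening: 0.205
grip_force: 30.0
```

```bash
python3 m.py
```

```text
[558.7    5.21 276.84] [ 1.63 -1.98  5.69] [-0.64 -0.29  0.09] [ 3.14 -0.    1.6 ] 0.20519318544227985
```

Emit:
move_arm --commands '[[[0, 0, 0], [0, 0, -4], 0], [[0, 0, 0], [0, 0, -4], 0], [[0, 0, 0], [0, 0, -3], 0]]'

```text
t: 16.7
eef_pos: [558.6, 5.3, 276.8]
tcp_rot: [3.141, -0.0, 1.41]
ft_force: [1.3, -2.4, 6.6]
opening: 0.213
grip_force: 30.0
```

```bash
python3 m.py
```

```text
[558.6    5.25 276.81] [ 1.32 -2.36  6.6 ] [-0.68 -0.18  0.1 ] [ 3.14 -0.    1.41] 0.2128167157380157
```

Emit:
move_arm --commands '[[[0, 0, 0], [0, 0, -4], 0], [[0, 0, 0], [0, 0, -4], 0], [[0, 0, 0], [0, 0, -3], 0]]'

```text
t: 17.0
eef_pos: [558.5, 5.3, 276.8]
tcp_rot: [3.141, -0.0, 1.218]
ft_force: [1.4, -1.9, 6.4]
opening: 0.206
grip_force: 30.0
```

```bash
python3 m.py
```

```text
[558.52   5.28 276.81] [ 1.37 -1.89  6.4 ] [-0.6  -0.11  0.09] [ 3.14 -0.    1.22] 0.20619907895782344
```

Emit:
move_arm --commands '[[[0, 0, 0], [0, 0, -4], 0], [[0, 0, 0], [0, 0, -4], 0], [[0, 0, 0], [0, 0, -3], 0]]'

```text
t: 17.3
eef_pos: [558.5, 5.3, 276.8]
tcp_rot: [-3.141, -0.0, 1.026]
ft_force: [0.0, -2.1, 6.7]
opening: 0.21
grip_force: 30.0
```

```bash
python3 m.py
```

```text
[558.45   5.35 276.79] [ 0.03 -2.05  6.69] [-0.5   0.01  0.14] [-3.14 -0.    1.03] 0.21027628641563448
```

Emit:
move_arm --commands '[[[0, 0, 0], [0, 0, -4], 0], [[0, 0, 0], [0, 0, -4], 0], [[0, 0, 0], [0, 0, -3], 0]]'

```text
t: 17.6
eef_pos: [558.4, 5.5, 276.8]
tcp_rot: [-3.141, -0.0, 0.835]
ft_force: [1.1, -0.8, 5.0]
opening: 0.21
grip_force: 30.6
```

```bash
python3 m.py
```

```text
[558.42   5.47 276.76] [ 1.07 -0.8   5.  ] [-0.31 -0.02  0.85] [-3.14 -0.    0.84] 0.20960300897297146
```

Emit:
move_arm --commands '[[[0, 0, 0], [0, 0, 2], 0], [[0, 0, 0], [0, 0, 0], 0]]'

```text
t: 17.8
eef_pos: [558.4, 5.4, 276.7]
tcp_rot: [-3.141, -0.0, 0.874]
ft_force: [0.3, -1.2, 5.4]
opening: 0.211
grip_force: 30.1
```

```bash
python3 m.py
```

```text
[558.42   5.44 276.73] [ 0.32 -1.21  5.4 ] [-0.36 -0.05  0.42] [-3.14 -0.    0.87] 0.2113907292728502
```

Emit:
move_arm --commands '[[[0, 0, 0], [0, 0, 1.5], 0], [[0, 0, 0.3], [0, 0, 0], 0], [[0, 0, 0.5], [0, 0, 0], 0], [[0, 0, 0.6], [0, 0, 0], 0], [[0, 0, 0.6], [0, 0, 0], 0], [[0, 0, 0], [0, 0, 0], 0]]'

```text
t: 18.4
eef_pos: [558.7, 5.4, 297.2]
tcp_rot: [3.142, -0.001, 0.898]
ft_force: [0.3, -0.4, -3.7]
opening: 0.21
grip_force: 29.8
```

```bash
python3 m.py
```

```text
[558.69   5.36 297.22] [ 0.33 -0.43 -3.69] [-0.11  0.07  0.03] [ 3.14 -0.    0.9 ] 0.20954348664072212
```

Emit:
move_arm --commands '[[[0, 0, 1], [0, 0, 8.2], 0], [[0, 0, 1], [0, 0, 8.2], 0], [[0, 0, 1], [0, 0, 8.2], 0], [[0, 0, 1], [0, 0, 8.2], 0], [[-1.17, -2.42, 0], [0, 0, 8.2], 0], [[-1.17, -2.42, 0], [0, 0, 8.2], 0], [[-1.17, -2.42, 0], [0, 0, 8.2], 0], [[-1.17, -2.42, 0], [0, 0, 8.2], 0], [[-1.17, -2.42, 0], [0, 0, 8.2], 0], [[-1.17, -2.42, 0], [0, 0, 8.2], 0]]'

```text
t: 19.4
eef_pos: [487.7, -140.7, 337.1]
tcp_rot: [3.141, 0.001, 2.335]
ft_force: [-0.2, -0.1, -3.0]
opening: 0.209
grip_force: 29.8
```

Emit:
move_arm --commands '[[[-1.17, -2.42, 0], [0, 0, 8.2], 0], [[-1.17, -2.42, 0], [0, 0, 8.2], 0], [[-1.17, -2.42, 0], [0, 0, 8.2], 0], [[-1.17, -2.42, 0], [0, 0, 8.2], 0], [[-1.17, -2.42, 0], [0, 0, 8.2], 0], [[-1.17, -2.42, 0], [0, 0, 8.2], 0], [[-1.17, -2.42, 0], [0, 0, 8.2], 0], [[0, 0, 0], [0, 0, 0], 0], [[0, 0, 0], [0, 0, 0], 0]]'

```text
t: 20.3
eef_pos: [406.4, -309.4, 336.8]
tcp_rot: [3.141, 0.001, -2.956]
ft_force: [0.5, 0.7, -4.3]
opening: 0.208
grip_force: 29.9
```

```bash
python3 m.py
```

```text
[ 406.37 -309.42  336.79] [ 0.53  0.7  -4.29] [ 0.08  0.03 -0.02] [ 3.14  0.   -2.96] 0.2081666331277386
```

Emit:
move_arm --commands '[[[0, 0, -4], [0, 0, 0.3], 0], [[0, 0, -4], [0, 0, 0], 0], [[0, 0, -4], [0, 0, 0], 0], [[0, 0, -4], [0, 0, 0], 0], [[0, 0, -3], [0, 0, 0], 0], [[0, 0, -1.5], [0, 0, 0], 0], [[0, 0, -0.5], [0, 0, 0], 0], [[0, 0, 0], [0, 0, 0], 0], [[0, 0, 0], [0, 0, 0], 0]]'

```text
t: 21.2
eef_pos: [407.2, -309.5, 127.5]
tcp_rot: [-3.14, 0.001, -2.947]
ft_force: [1.0, -0.2, -2.9]
opening: 0.209
grip_force: 29.9
```

```bash
python3 m.py
```

```text
[ 407.17 -309.51  127.5 ] [ 0.98 -0.19 -2.88] [0.08 0.01 0.03] [-3.14  0.   -2.95] 0.2085386689628343
```

Emit:
move_arm --commands '[[[0, 0, -0.4], [0, 0, 0], 0], [[0, 0, -0.3], [0, 0, 0], 0], [[0, 0, -0.3], [0, 0, 0], 0], [[0, 0, 0], [0, 0, 0], 0]]'

```text
t: 21.6
eef_pos: [406.4, -309.4, 116.2]
tcp_rot: [3.141, -0.0, -2.947]
ft_force: [-0.2, -0.3, -4.0]
opening: 0.211
grip_force: 29.9
```

```bash
python3 m.py
```

```text
[ 406.41 -309.4   116.16] [-0.23 -0.34 -3.97] [ 0.02 -0.05  0.01] [ 3.14 -0.   -2.95] 0.21101606060183933
```

In the hole with no contact. Lowering the remaining 40 mm.

Emit:
move_arm --commands '[[[0, 0, -0.8], [0, 0, 0], 0], [[0, 0, -0.8], [0, 0, 0], 0], [[0, 0, -0.8], [0, 0, 0], 0], [[0, 0, -0.8], [0, 0, 0], 0], [[0, 0, -0.5], [0, 0, 0], 0], [[0, 0, -0.2], [0, 0, 0], 0], [[0, 0, -0.1], [0, 0, 0], 0], [[0, 0, 0], [0, 0, 0], 0]]'

```text
t: 22.4
eef_pos: [406.6, -309.6, 76.5]
tcp_rot: [-3.142, 0.0, -2.947]
ft_force: [0.1, -0.0, -3.2]
opening: 0.211
grip_force: 29.9
```

```bash
python3 m.py
```

```text
[ 406.62 -309.58   76.52] [ 0.1  -0.04 -3.23] [ 0.02  0.02 -0.  ] [-3.14  0.   -2.95] 0.21055946897468467
```

Release and retreat upward.

Emit:
move_arm --commands '[[[0, 0, -0.05], [0, 0, 0], 0], [[0, 0, 0], [0, 0, 0], 0.3], [[0, 0, 0], [0, 0, 0], 0.5], [[0, 0, 0], [0, 0, 0], 0.5], [[0, 0, 0], [0, 0, 0], 0.5], [[0, 0, 0], [0, 0, 0], 0.5]]'

```text
t: 23.0
eef_pos: [406.6, -309.6, 76.1]
tcp_rot: [-3.141, 0.0, -2.947]
ft_force: [0.6, -0.1, 0.4]
opening: 0.494
grip_force: 0.0
```

Emit:
move_arm --commands '[[[0, 0, 1], [0, 0, 0], 0.5], [[0, 0, 2], [0, 0, 0], 0.5], [[0, 0, 4], [0, 0, 0], 0.5], [[0, 0, 4], [0, 0, 0], 0.5], [[0, 0, 4], [0, 0, 0], 0.5], [[0, 0, 4], [0, 0, 0], 0.5], [[0, 0, 4], [0, 0, 0], 0.5], [[-1, 4, 0], [0, 0, 0], 0.5], [[-1, 4, 0], [0, 0, 0], 0.5], [[-1, 4, 0], [0, 0, 0], 0.5]]'

```text
t: 24.0
eef_pos: [375.7, -188.1, 306.7]
tcp_rot: [-3.141, 0.001, -2.948]
ft_force: [0.9, 0.6, -0.2]
opening: 0.5
grip_force: 0.0
```

Emit:
move_arm --commands '[[[0, 4, 0], [0, 0, 0], 0.5], [[0, 4, 0], [0, 0, 0], 0.5], [[0, 4, 0], [0, 0, 0], 0.5], [[0, 0, 0], [0, 0, 0], 0.5], [[0, 0, 0], [0, 0, 0], 0.5]]'

```text
t: 24.5
eef_pos: [376.5, -69.0, 306.7]
tcp_rot: [-3.141, 0.001, -2.945]
ft_force: [0.3, -1.2, -0.6]
opening: 0.5
grip_force: 0.0
```

Run:
```python
from h import *
t=cv2.convertScaleAbs(read_camera("top"),alpha=1.5);s=read_camera("scene")
out=np.hstack([crop(t,235,145,40,60,6),crop(t,325,200,40+30,60,6)[:, :320] if 0 else crop(t,325,200,80,60,6)])
out=np.vstack([out[:, :700] ,cv2.resize(s[200:320,150:350],(out[:, :700].shape[1],230))]) 
cv2.imwrite("pics/c8.png",out);print(out.shape)
```

```text
(590, 700, 3)
```

View pics/c8.png

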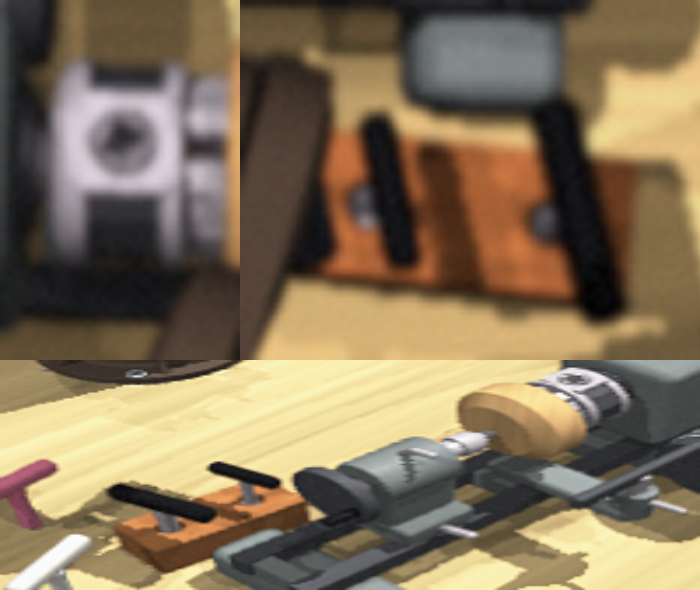

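The picture shows the key standing in its hole (handle around crop (580,210)), the spanner unmoved, and the key hole still straight up at (122,140).

```bash
python3 -c "
from cell import env
print(env.job_done())"
```

```text
the job is handed in; nothing more can be done
None
```

I turned the spindle to its stop with the key hole straight up, tightened the jaws until the chuck key stopped dead, stood the key back in its own block hole, and handed the job in at about 25 s; the hand-in returned no verdict.

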